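# Hang the keyhole tool holder on its screw

### The arm

A 6-joint arm with a two-finger parallel gripper is mounted at the origin on the work surface. World frame = base frame: x ahead of the robot, y to its left, z up, the work surface at z = 0. Lengths are in mm, angles in rad, forces in N, time in s.
With the tool pointing down it reaches from about 275 to 750 mm from the base axis. Payload 10.2 kg.
Tool frame: the origin (TCP) lies midway between the tips of the shut fingers; the grasp point (between the pads) lies 19 mm behind it; z points along the fingers, y is the direction in which the jaws open and shut (so a half turn about z gives the same grasp; the last joint's range is limited). The gripper opens to 85 mm and grips with 20 to 120 N. Pads are 22 mm wide; open, the fingers measure 114 mm over their backs; the gripper's body (76 mm by 85 mm) begins 54 mm behind the grasp point. The pads swing forward as they close: fully open they stand 13 mm farther back than shut.
Start: joints at [1.092, 0.313, 1.498, -0, 1.331, -0.223], TCP at [132.848, 507.92, 231.294] pointing down, gripper open.
Joint ranges: [-2.94, 2.94], [-0.97, 2.17], [0.19, 2.56], [-1.23, 4.37], [0.02, 3.11], [-2.88, 2.88]. Speed limits (rad/s): [2.39, 2.39, 3.01, 3.14, 3.14, 3.14].

### API

Orientations are given as a unit quaternion [w, x, y, z].
In Python, from rig import sense, capture, finish_job, search_frame, trace gives the robot as it stands.
- The arm moves only by the tool arm_command, never from a script. Its argument "steps" is one flat list of numbers, 5 for each row, row after row: the shift along the world's x, y, z in units of 50 mm (1.0 is 50 mm), then the turn about the world's z in units of 5 degrees (1.0 is 5 degrees), then the opening in per cent of the stroke, from 0 (shut) to 100 (fully open). In form: [dx, dy, dz, twist, fingers, dx, dy, dz, twist, fingers, ...]. A call has 1 to 5 rows; each row shifts and turns the commanded pose from where the row before left it; what a row does not reach is not made up. A row lasts 1/8 s, in which the tool goes at most 62.5 mm and 10.7 degrees, less where a joint would pass 70% of its speed; a pose out of reach is approached as far as the arm can. A call is refused whole if a number of a shift passes 1 or a number of a turn 1, either way. A call with a gripper value outside its range is refused whole. The fingers move at their own pace and stop on an object; "grip_force" is the grip in N (left out, the last holds). Time passes only in rows, so rows that do not move let the fingers close. It gives the time, the measured TCP pose, the force and the opening at its end, in the units of the state.
- sense(): the state, without advancing time (a new reading comes with each control period).
- capture(name): name is "side" or "top" or "wrist"; returns a dict with "frame" (400x640x3 uint8, blue, green, red), "fov_y" (degrees; the focal length in pixels is half the picture's height over the tangent of half this angle, whatever the lens; pixels are square), "cx", "cy" (the principal point, pixels), "extrinsics" (4x4, takes a point from world to camera coordinates). Camera axes: x right, y down, z forward; pixel columns grow to the right and rows downward; lengths in mm; the calibration is good to about 2 mm. A picture is of the moment at which its call begins. There is no depth.
- finish_job(): hands the job in, once; it reports no verdict.
Trained networks look in a picture, given as the dict that the camera call returned (one of the last four; its "shot" number tells which), for a name from the list of things; names that differ only in an ending like _2 or _b are one class to them, and where a whole thing is asked for, a point or a joint stands for the part that bears it (a point fixed in the world has none). Each returns a list of dicts, best first, with "score" (0 to 1); they miss things now and then, are a little off and sometimes report something else, mostly with a low value. They report only what shows in the picture. A call takes as long as a camera call. They do not tell look-alikes from the thing itself.
- search_frame(picture, target): "point" ([x, y, z] in mm, in world coordinates, good to about 4 mm: the middle of the surface that is visible of it).
- trace(picture, target): "mask" (400x640 bool, what is visible of it).
The state is a dict: "time_s": time; "joints": joint angles; "dq": joint speeds; "tau": joint torques, N m; "eef_pos": TCP position; "ee_rot": TCP orientation; "force": force on the tool from outside, world axes, zero at the start; "wrist_torque": the same for the moment, N m; "grip_width": opening from 0.0 (shut) to 1.0 (fully open).
Only numpy, scipy, OpenCV 4.12 (cv2) and the standard library are available. Lean on these libraries where they do the work, as an engineer would, in place of code of your own. Each camera call takes 0.05 s, during which the arm holds its last target. There are 200 camera calls.

### The job

Hang the wooden tool holder on the screw in the upright board: feel for the screw head with the round part of the keyhole, press the holder gently back against the springy rubber washer, and draw it straight down until the screw head snaps into its seat at the top of the slot. The screw only bites in thin plywood, so never force the holder against it, and do not knock the board. Let go and leave the holder hanging upright by itself, with the other things on the bench left where they are.

Things in the scene. Friction and masses are not known exactly. Their poses are not given: they have to be found in the camera images.
- pocket (a point): Centre of the pocket of the loose light-wood tool holder: box open at the top, 70 deep (x), 56 wide (y), 80 high (z), walls 6, upright on the bench, 0.2 to 0.42 kg. Axes: z up, x from the front towards its back plate, y across. Grip the 56 mm across y; it bears 100 N. Back plate: 80 wide, 6 thick (x +35 to +41), from the underside to 150 high, 70 above the pocket's rim.
- hole (a point): Centre of the keyhole's round hole (20 mm across) on the BACK face of the plate: x +41, y 0, z +63 mm from pocket, same axes. The keyhole goes through the 6 mm plate; a 10 mm wide slot runs straight up from the hole. Two rubber feet 5.5 mm thick on the back of the plate, 91 mm below the hole, meet the board first if the plate is pressed right in.
- seat (a point): Top end of the slot, on the BACK face of the plate, 25 mm straight above hole, same axes: where the screw's neck lies when the holder is fully home. Here a seat 18 mm across is sunk 2.5 mm into the plate's FRONT face; between hole and seat (10 to 16 mm above the hole's centre) the plate has its full 6 mm, a ridge that the screw head must pass over.
- mark (a point): Crossing of a pencilled cross on the front face of the board, 200 mm above the bench. Axes: z up, x horizontal INTO the board (the holder hangs with its x along this x), y along the board. The screw was driven by hand beside the cross: its axis is up to 4.5 mm off it along y and up to 6 mm along z, either way. Its true place is not given: find it by feel or sight.
- head (a point): Point 17 mm straight out (-x) from mark, same axes, in the plane of the front of the steel screw head (NOT its true centre, which is off it along y and z as told there). Head round, flat, 15 mm across, 4.5 thick, underside 12.5 mm from the board; neck 6 mm thick. Screw and board bear at most 40 N of contact from the holder before the screw works loose.
- washer_face (a point): Point 10 mm out (-x) from mark, same axes: the free face of the springy rubber washer (30 mm across) on the screw's neck. It gives from 4 N, plus 1.5 N per mm, up to 6 mm. Only with its back under 6.5 mm from the board (9 to 12 N on the washer) does the plate slide down behind the head; once the seat is reached the washer springs it out to 9 mm.
- board: The fixed upright plywood board, 400 wide (y), 292 high, 18 thick, front face at x 0 looking to -x. Origin: middle of its front lower edge, on the bench; same axes as mark. Flat hand tools up to 20 mm thick hang on its front 130 mm and more to either side of the cross; steel feet behind it.
There are look-alikes about, which are no part of the job. Of the things that look like the part that bears pocket, take the one that is nearest to the robot's base at the start.

How it is judged (in metres and radians):
On the way, in this order (a step that is already met when the one before it is completed fails the run):
1. the screw head is through the round hole: the back of the plate is less than 11.5 mm from the board, with the hole within 8 mm of the pencilled cross sideways and 10 mm in height (x of hole in the frame of mark above -0.0115 m and y of hole in the frame of mark between -0.008 and 0.008 m and z of hole in the frame of mark between -0.01 and 0.01 m), for 0.1 s.
2. the plate is drawn down behind the head and home, the seat within 7.5 mm of the cross sideways and 8 mm in height (the screw being up to 6 mm off it) (y of seat in the frame of mark between -0.0075 and 0.0075 m and z of seat in the frame of mark between -0.008 and 0.008 m), for 0.1 s.
At the end, for the whole second after the job is handed in: The holder hangs at rest, let go: seat within 7.5 mm of the cross sideways and 8 mm in height, the plate's back there 7.7 to 10.3 mm from the board (head snapped into the seat), upright within 4 degrees and square to the board within 5 degrees (all of step 2 and x of seat in the frame of mark between -0.0103 and -0.0077 m and angle between pocket's own z axis and vertical below 0.07 rad and angle between the x axis of pocket and the x axis of mark, either way round below 0.09 rad and linear speed of holder below 0.01 m/s and contact force between the fingers and holder below 0.1 N); the robot touches nothing.
It fails at once if the holder is forced against the screw or board with more than 40 N, all contacts added up (contact force between holder and board above 40 N).
It fails at once if a bystander is moved by more than 20 mm or tipped (distance of any of mug, bowl, jar, slip_jar, loop_tool, brush, rib from where it was at the start of the episode above 0.02 m or angle between any of mug, bowl, jar, slip_jar, loop_tool, brush, rib's own z axis and vertical above 0.4 rad).
It fails at once if the robot strikes the board or the screw with more than 15 N (contact force between any of the arm, the fingers and board above 15 N).
It also fails if it takes over 67 s, if anything falls off the work surface, if the arm or the gripper's body presses on something with over 40 N, if the wrist force passes 120 N, or if a joint passes its speed limit or range.

## Working session

There is one attempt and no reset: what is moved stays moved. The work goes in short steps, Python scripts to look and compute and a tool call to move; the robot and the scene stay as the last step left them, time stands still between calls to the robot, and variables do not carry over. Pictures are saved under pics/ and viewed, on a budget of 10 in all, crops included, one or two more only if the job needs it, and the job is handed in when it is done.

Besides the shell and the picture viewer there is one more tool, called after "Emit:" as name(argument=value, ...) on one line, values as JSON. arm_command: Moves the arm, as the interface text tells. Its arguments: {"type":"object","properties":{"steps":{"type":"array"},"grip_force":{"type":"number"}},"required":["steps"]}

```bash
mkdir -p pics
cat > h.py <<'E'
import numpy as np, cv2
from rig import sense, capture, finish_job, search_frame, trace
def K(p):
    h,w=p["frame"].shape[:2]; f=h/2/np.tan(np.radians(p["fov_y"])/2); return f,p["cx"],p["cy"]
def proj(p,X):
    E=np.array(p["extrinsics"]); c=E[:3,:3]@np.array(X,float)+E[:3,3]; f,cx,cy=K(p); return np.array([cx+f*c[0]/c[2],cy+f*c[1]/c[2]])
def ray(p,uv):
    E=np.array(p["extrinsics"]); f,cx,cy=K(p); R=E[:3,:3]
    d=R.T@np.array([(uv[0]-cx)/f,(uv[1]-cy)/f,1.]); return -R.T@E[:3,3], d/np.linalg.norm(d)
def tri(obs):
    A=np.zeros((3,3));b=np.zeros(3)
    for p,uv in obs:
        o,d=ray(p,uv);M=np.eye(3)-np.outer(d,d);A+=M;b+=M@o
    return np.linalg.solve(A,b)
def onz(p,uv,z):
    o,d=ray(p,uv); return o+d*(z-o[2])/d[2]
E
python3 - <<'E'
from h import *
ps={}
for n in ["side","top"]:
    p=capture(n); ps[n]=p
    for t in ["pocket","hole","seat","mark","head","washer_face","board"]:
        for r in search_frame(p,t): 
            if r["score"]>.2: print(n,t,round(r["score"],2),np.round(r["point"]),np.round(proj(p,r["point"])))
    print(n,np.round(ray(p,(320,200))[0]))
s=sense();print(s["force"],s["ee_rot"],s["grip_width"])
p=capture("wrist")
im=np.vstack([ps["side"]["frame"],ps["top"]["frame"]])
cv2.imwrite("pics/a.png",cv2.resize(im,(480,600),interpolation=cv2.INTER_AREA))
cv2.imwrite("pics/w.png",p["frame"])
E
```

```text
side pocket 0.78 [ 473. -137.   76.] [361. 224.]
side pocket 0.66 [ 625. -258.   66.] [326. 190.]
side pocket 0.62 [699. 180. 141.] [238. 269.]
side hole 0.8 [ 628. -260.   65.] [325. 189.]
side hole 0.59 [ 473. -141.   75.] [362. 223.]
side hole 0.58 [697. 183. 142.] [238. 270.]
side hole 0.57 [ 599. -521.   61.] [357. 148.]
side seat 0.89 [ 598. -522.   62.] [357. 147.]
side seat 0.87 [694. 180. 144.] [240. 269.]
side seat 0.69 [ 473. -142.   72.] [362. 224.]
side seat 0.61 [ 629. -259.   64.] [325. 190.]
side seat 0.29 [535. 294. 170.] [280. 320.]
side mark 0.58 [538. 296. 171.] [278. 320.]
side head 0.88 [534. 299. 172.] [279. 322.]
side washer_face 0.81 [533. 296. 166.] [280. 322.]
side board 0.93 [532. 294. 173.] [281. 320.]
side [ 260.  779. 1008.]
top pocket 0.95 [ 606. -547.   64.] [473. 217.]
top pocket 0.86 [ 484. -162.   35.] [332. 253.]
top pocket 0.69 [704. 171.  66.] [220. 166.]
top pocket 0.59 [ 636. -262.   52.] [371. 201.]
top hole 0.79 [705. 170.  67.] [221. 166.]
top hole 0.73 [ 602. -546.   68.] [473. 218.]
top hole 0.71 [ 491. -167.   35.] [334. 250.]
top seat 0.87 [705. 168.  65.] [221. 166.]
top seat 0.61 [ 489. -169.   32.] [335. 251.]
top seat 0.58 [ 601. -544.   60.] [472. 219.]
top seat 0.55 [ 638. -261.   52.] [370. 200.]
top seat 0.39 [529. 276. 208.] [153. 215.]
top mark 0.59 [527. 281. 202.] [152. 216.]
top head 0.68 [528. 278. 207.] [152. 216.]
top washer_face 0.79 [527. 277. 209.] [152. 216.]
top board 0.81 [527. 278. 205.] [152. 216.]
top [ 383. -142. 1151.]
[0.09644524 0.46300446 0.56464834] [1.81532130e-05 1.27552944e-01 9.91831763e-01 1.19016814e-05] 1.0001834920710877
```

View pics/a.png

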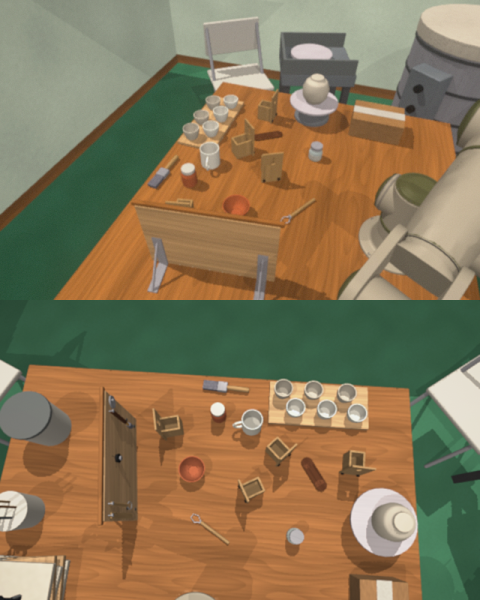

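The top view (shown at 0.75 scale) has four holder look-alikes, at full-picture pixels (332,253), (371,201), (220,166) and (473,217). They stand about 510, 690, 725 and 815 mm from the base. (332,253) is nearest, so it's the one meant. I'll check it in an enlarged crop.

Run:
```python
from h import *
a=capture("top");b=capture("side")
def crop(p,u,v,w,h,s): return cv2.resize(p["frame"][v-h//2:v+h//2,u-w//2:u+w//2],None,fx=s,fy=s,interpolation=cv2.INTER_CUBIC)
im=np.hstack([crop(a,333,253,60,70,6),crop(b,362,222,60,70,6)])
cv2.imwrite("pics/b.png",im)
for p in (a,b):
    for r in trace(p,"pocket"):
        m=r["mask"]; ys,xs=np.nonzero(m); print(p["shot"],round(r["score"],2),xs.mean().round(1),ys.mean().round(1),xs.min(),xs.max(),ys.min(),ys.max())
```

```text
4 0.72 223.2 167.4 203 244 145 187
4 0.64 472.3 218.2 453 499 201 235
4 0.63 371.0 200.7 353 394 183 221
4 0.62 334.8 251.4 317 353 237 269
5 0.95 356.9 145.3 343 369 121 162
5 0.74 361.7 221.7 347 378 202 242
5 0.71 241.8 269.9 221 257 265 275
5 0.6 324.8 189.1 308 339 159 210
```

View pics/b.png

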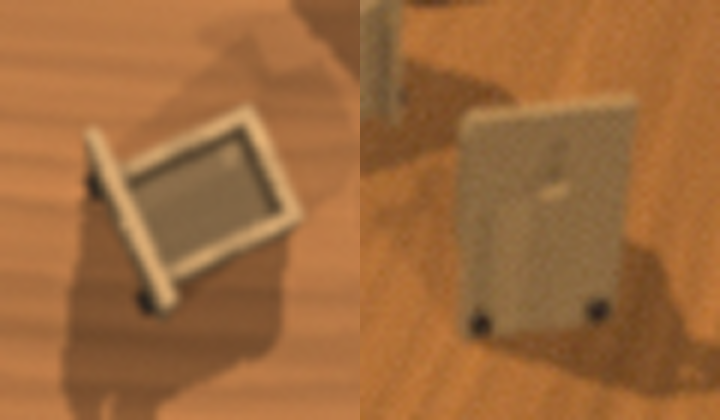

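The crop confirms it: this is a holder with an open box and a keyhole slot in the plate, with the plate and its rubber feet on the left (+y) side. Now I'll fit its pose from the corners I read off both views, and measure the wrist camera's offset and the board's yaw.

Run:
```python
from h import *
from scipy.optimize import least_squares
a=capture("top");b=capture("side");w=capture("wrist")
A=[((41,40,150),(318.3,240)),((41,-40,150),(331.7,268.5)),((-35,28,80),(344.7,236)),((-35,-28,80),(353,253.3))]
B=[((41,40,150),(377.7,203.2)),((41,-40,150),(349,206.7)),((41,40,0),(374.5,241)),((41,-40,0),(350.3,243.3))]
def W(q,X): c,s=np.cos(q[2]),np.sin(q[2]); return (q[0]+c*X[0]-s*X[1],q[1]+s*X[0]+c*X[1],X[2]+q[3])
for sg in (1,-1):
  # sg: sign of y assignment in each view
  for sb in (1,-1):
    f=lambda q:np.concatenate([proj(a,W(q,(X[0],sg*X[1],X[2])))-uv for X,uv in A]+[proj(b,W(q,(X[0],sb*X[1],X[2])))-uv for X,uv in B])
    r=least_squares(f,[484,-162,1.9,0]); print(sg,sb,np.round(r.x,2),r.cost.round(1), r.fun.round(1) if r.cost<60 else '')
for X in [(600,250,0),(400,250,0)]: print(proj(a,X))
s=sense(); E=np.array(w["extrinsics"]);c=-E[:3,:3].T@E[:3,3]
from scipy.spatial.transform import Rotation as Ro
q=s["ee_rot"];R=Ro.from_quat([q[1],q[2],q[3],q[0]]).as_matrix()
print("cam in tool",R.T@(c-s["eef_pos"]),"fwd in tool",R.T@E[2,:3]); print("tool x,y",R[:,0],R[:,1])
m=max(trace(a,"board"),key=lambda r:r["score"])["mask"]; ys,xs=np.nonzero(m);print("board",cv2.minAreaRect(np.c_[xs,ys].astype(np.float32)))
cv2.imwrite("pics/c.png",cv2.resize(a["frame"][115:325,110:200],None,fx=2.8,fy=2.8,interpolation=cv2.INTER_CUBIC))
```

```text
1 1 [ 491.18 -179.28    2.11  -12.53] 1410.3 
1 -1 [ 489.7  -172.47    4.79  -83.27] 1536.8 
-1 1 [ 488.99 -177.02    2.08   -3.59] 5.1 [-0.8 -0.1 -0.5  0.4  0.3 -1.   1.2  0.5  0.4  0.6  1.4  0.4 -0.2 -0.9
 -1.7  0.1]
-1 -1 [ 496.09 -178.02    2.42  -15.58] 1393.3 
[194.72061937 205.00880538]
[184.87001333 273.81558022]
cam in tool [  73.85186374   -0.29884678 -141.44448035] fwd in tool [-2.86514034e-01 -9.75555387e-05  9.58076040e-01]
tool x,y [-9.67461825e-01  2.53017028e-01  5.38830626e-06] [ 2.53017027e-01  9.67461825e-01 -3.88596383e-05]
board ((156.0, 207.5), (183.0, 52.0), 90.0)
```

View pics/c.png

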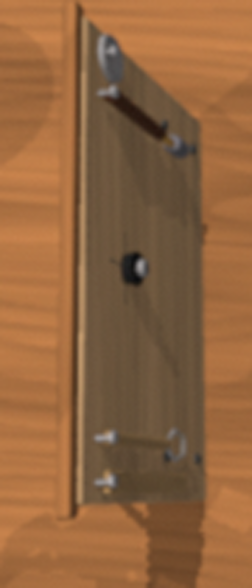

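The board carries hanging tools at both ends, and the screw with its black washer is at crop (137,268), full-picture pixel (159,211). The crop also shows the pencilled cross just to the left of the screw. Next is the board's pose.

Run:
```python
from h import *
a=capture("top")
P=lambda u,v:(110+u/2.8,115+v/2.8)
for uv,z in [((88,20),292),((78,500),292),((202,122),0),((204,500),0),((125,262),200)]: print(uv,np.round(onz(a,P(*uv),z)))
```

```text
(88, 20) [731. 301. 292.]
(78, 500) [349. 243. 292.]
(202, 122) [740. 308.   0.]
(204, 500) [346. 248.   0.]
(125, 262) [547. 278. 200.]
```

The board is yawed about 8.6°, so "into the board" points at about 98.6°. With the camera turned away from the board, joint 6 would have to go past its limit, so I'll grip with tool +x towards the plate and board. First I'll rise, cross over, and look at the screw from two wrist positions.

Emit:
arm_command(steps=[0, 0, 0.8, 1, 100, 0, 0, 0.8, 1, 100, 0, 0, 0.8, 1, 100, 0.3, -0.3, 0.8, 1, 100, 0.6, -0.6, 0.2, 0, 100])

```text
time_s: 1.92
eef_pos: [178.0, 463.0, 403.5]
ee_rot: [0.001, -0.048, 0.999, 0.002]
force: [-0.2, -0.2, 0.3]
grip_width: 0.997
```

Emit:
arm_command(steps=[0.6, -0.6, 0, 0, 100, 0.6, -0.6, 0, 0, 100, 0.6, -0.6, 0, 0, 100, 0.6, -0.6, 0, 0, 100, 0.6, -0.6, 0, 0, 100])

```text
time_s: 2.55
eef_pos: [328.6, 311.8, 401.4]
ee_rot: [0.0, -0.047, 0.999, 0.0]
force: [0.1, 0.6, -0.5]
grip_width: 1.0
```

Emit:
arm_command(steps=[0.6, -0.6, 0, 0, 100, 0.6, -0.6, 0, 0, 100, 0.6, -0.6, 0, 0, 100, 0.6, -0.6, -0.5, 0, 100, 0.6, -0.6, -0.5, 0, 100])

```text
time_s: 3.18
eef_pos: [478.7, 161.8, 350.7]
ee_rot: [0.0, -0.047, 0.999, 0.0]
force: [-0.2, 0.6, -0.1]
grip_width: 1.001
```

Run:
```python
from h import *
import pickle
w=capture("wrist"); s=sense(); pickle.dump(w,open("w1.pkl","wb"))
print(s["time_s"],s["eef_pos"],s["ee_rot"],s["joints"],w["fov_y"])
print(proj(w,(545,275,200)))
for t in ["mark","head","washer_face"]:
    for r in search_frame(w,t)[:2]: print(t,r["score"],r["point"],proj(w,r["point"]))
cv2.imwrite("pics/d.png",w["frame"])
```

```text
3.225 [480.55592152 158.58985372 346.48255097] [-2.58963052e-03 -4.49476503e-02  9.98985576e-01 -9.06096944e-04] [ 8.76905866e-02  2.19359418e-01  1.32355684e+00 -1.59017716e-03
  1.60392831e+00 -1.57308018e+00] 61.81058891419398
[434.35303005 259.18686616]
mark 0.95 [440.2, 264.6, 243.0] [464.76439131 159.29852121]
head 0.95 [441.9, 266.8, 244.6] [468.03023789 162.18454958]
washer_face 0.93 [435.9, 265.9, 241.4] [466.82024513 153.45284076]
```

View pics/d.png

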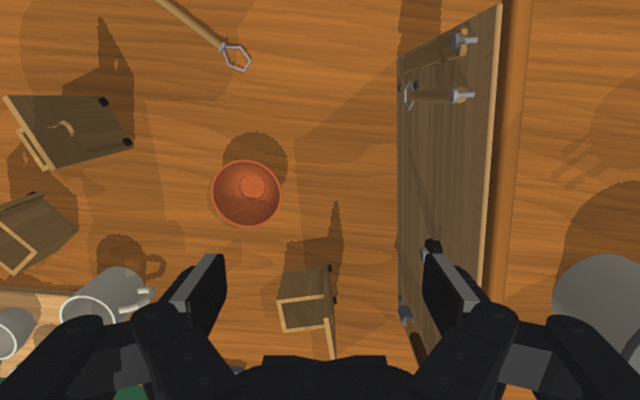

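The screw shows at (430,248) but is half hidden by a finger. I'll move to views that show its face clear.

Emit:
arm_command(steps=[0.6, -0.4, -0.4, 0, 100, 0.6, -0.4, -0.4, 0, 100, 0.6, -0.2, 0, 0, 100, 0, 0, 0, 0, 100, 0, 0, 0, 0, 100])

```text
time_s: 4.0
eef_pos: [567.2, 113.9, 312.2]
ee_rot: [0.001, -0.047, 0.999, 0.0]
force: [-0.0, -0.2, -0.8]
grip_width: 0.996
```

Run:
```python
from h import *
import pickle
w=capture("wrist"); pickle.dump(w,open("wA.pkl","wb")); print(sense()["eef_pos"],proj(w,(545,275,200)))
```

```text
[567.15428923 113.93164636 312.31740889] [531.07620956 185.73079262]
```

Emit:
arm_command(steps=[0, 0, -0.8, 0, 100, 0, 0, -0.8, 0, 100, 0.2, 0, -0.8, 0, 100, 0, 0, 0, 0, 100, 0, 0, 0, 0, 100])

```text
time_s: 4.68
eef_pos: [578.1, 113.3, 193.6]
ee_rot: [0.001, -0.047, 0.999, -0.0]
force: [0.2, 1.2, 0.5]
grip_width: 1.003
```

Run:
```python
from h import *
import pickle
w=capture("wrist"); pickle.dump(w,open("wB.pkl","wb")); a=pickle.load(open("wA.pkl","rb"));print(sense()["eef_pos"])
ims=[]
for p in (a,w):
    print(len(ims))
    rs=search_frame(p,"head"); 
    for t in ["head","mark"]:
        for r in search_frame(p,t)[:1]: print(t,r["score"],np.round(r["point"]),proj(p,r["point"]).round())
    c=proj(p,(550,265,200)).round().astype(int); print("crop centre",c)
    x0,y0=max(c[0]-50,0),max(c[1]-60,0); x0=min(x0,540);y0=min(y0,280); print("origin",x0,y0)
    ims.append(cv2.resize(p["frame"][y0:y0+120,x0:x0+100],None,fx=4,fy=4,interpolation=cv2.INTER_CUBIC))
cv2.imwrite("pics/e.png",np.hstack(ims))
```

```text
[578.2825092  113.24951512 193.78895815]
0
head 0.84 [525. 279. 209.] [551. 164.]
mark 0.74 [525. 277. 211.] [550. 164.]
crop centre [517 191]
origin 467 131
1
head 0.94 [539. 283. 111.] [575. 174.]
mark 0.89 [538. 277. 108.] [565. 171.]
crop centre [674 240]
origin 540 180
```

View pics/e.png

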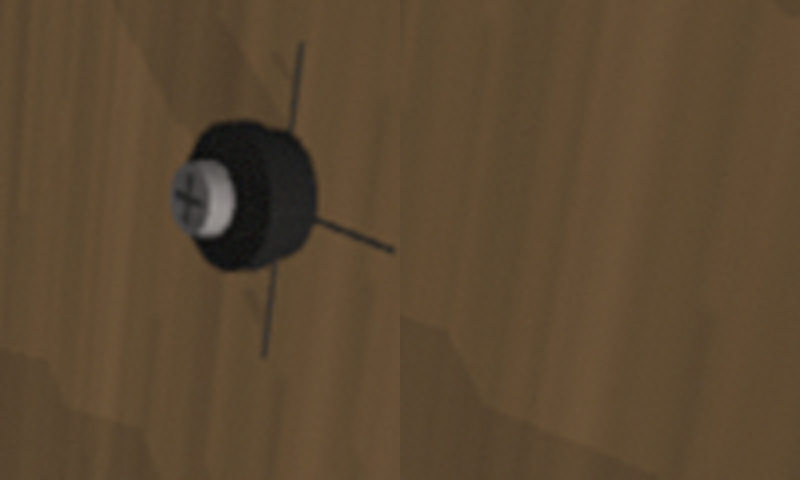

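View A is clear: the head's front centre is at (514.8,181.0) and the cross at about (537.6,182.4). View B lost the screw off the right edge. I'll take a second view from farther back.

Emit:
arm_command(steps=[-0.2, -0.8, 0.8, 0, 100, 0, -0.8, 0.8, 0, 100, 0, -0.4, 0.2, 0, 100, 0, 0, 0, 0, 100, 0, 0, 0, 0, 100])

```text
time_s: 5.65
eef_pos: [567.5, 13.8, 279.9]
ee_rot: [-0.001, -0.047, 0.999, 0.0]
force: [0.1, 0.8, -1.0]
grip_width: 1.001
```

Run:
```python
from h import *
import pickle
w=capture("wrist"); pickle.dump(w,open("wB.pkl","wb")); a=pickle.load(open("wA.pkl","rb"));print(sense()["eef_pos"])
mA=(537.6,182.4); m=onz(a,mA,200); print("mark z200 from A",m)
c=proj(w,m); x0,y0=(int(round(v)) for v in c-[60,50]); x0=min(x0,520); print("pred",c,"origin",x0,y0)
cv2.imwrite("pics/f.png",cv2.resize(w["frame"][y0:y0+100,x0:x0+120],None,fx=6,fy=6,interpolation=cv2.INTER_CUBIC))
# look down at the holder too from here
for t in ["pocket"]:
    for r in search_frame(w,t)[:3]: print(t,r["score"],np.round(r["point"]),proj(w,r["point"]).round())
```

```text
[567.51574424  13.99187374 279.96332565]
mark z200 from A [541.88447433 279.3495471  200.        ]
pred [706.03850135 206.58592292] origin 520 157
pocket 0.84 [ 626. -260.   67.] [ 73. 197.]
pocket 0.76 [687. 141.  51.] [417. 270.]
pocket 0.58 [ 482. -148.   82.] [162.  68.]
```

View pics/f.png

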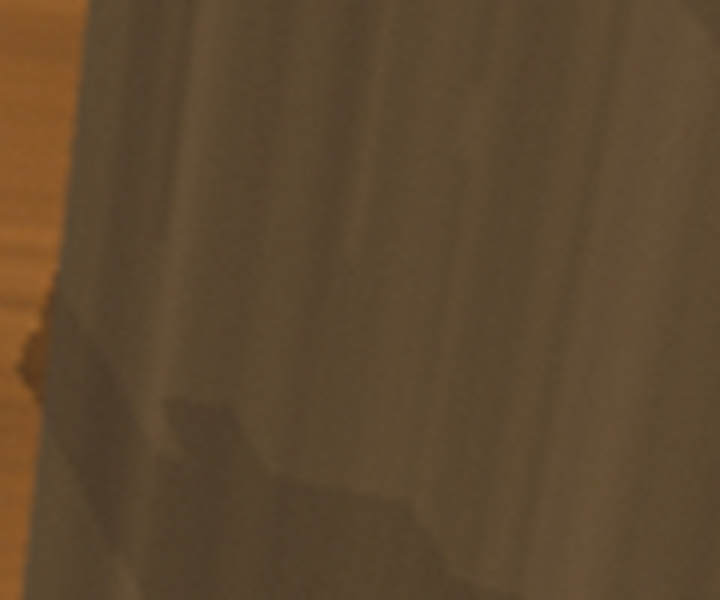

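That position put the screw out of frame (predicted at u=706). I'll move to (567,190,340), where it should project inside the picture.

Emit:
arm_command(steps=[0, 0.9, 0.4, 0, 100, 0, 0.9, 0.4, 0, 100, 0, 0.9, 0.4, 0, 100, 0, 0.8, 0, 0, 100, 0, 0, 0, 0, 100])

```text
time_s: 6.38
eef_pos: [567.2, 191.0, 340.4]
ee_rot: [-0.001, -0.049, 0.999, 0.0]
force: [0.2, -0.8, 0.1]
grip_width: 1.0
```

Run:
```python
from h import *
import pickle
w=capture("wrist"); pickle.dump(w,open("wB.pkl","wb")); a=pickle.load(open("wA.pkl","rb"));print(sense()["eef_pos"])
mA=(537.6,182.4); m=onz(a,mA,200)
c=proj(w,m); x0,y0=(int(round(v)) for v in c-[60,50]); x0=min(x0,520); print("pred",c,"origin",x0,y0)
cv2.imwrite("pics/g.png",cv2.resize(w["frame"][y0:y0+100,x0:x0+120],None,fx=6,fy=6,interpolation=cv2.INTER_CUBIC))
```

```text
[567.42652881 189.34250587 340.37258427]
pred [429.4684141  166.94042022] origin 369 117
```

View pics/g.png

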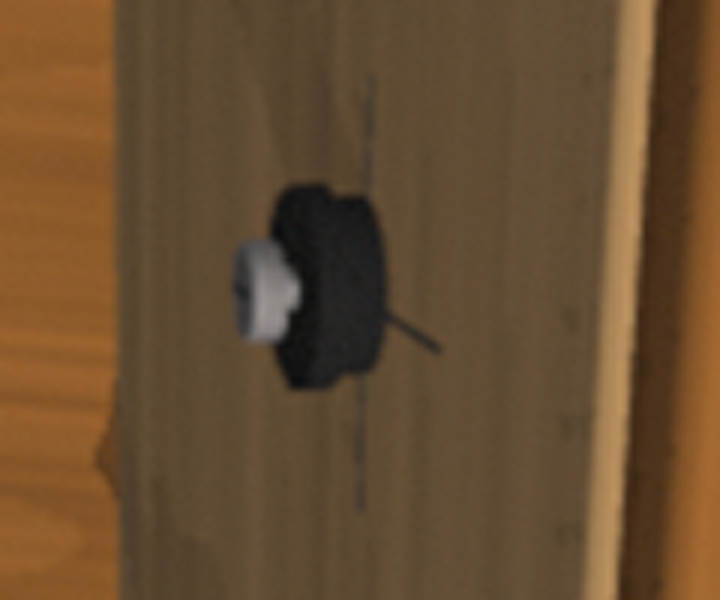

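View B: the head's front centre is at about (409.7,165.5) and the cross at (429.9,167.1), which agrees with the prediction from A. Now I'll triangulate.

Run:
```python
from h import *
import pickle
a,b=(pickle.load(open(f,"rb")) for f in("wA.pkl","wB.pkl"))
M=tri([(a,(537.6,182.4)),(b,(429.9,167.1))]);H=tri([(a,(514.75,181)),(b,(409.7,165.5))])
print("mark",M,"head",H)
for p,u,v in [(a,(542.5,141.5),(533,220.25)),(b,(430.8,129.5),(429,202))]:
    d=onz(p,u,200)-onz(p,v,200); print("len",np.linalg.norm(d),"yaw",np.degrees(np.arctan2(d[1],d[0])))
    # board yaw from board's front top edge in B (pixels crop (622,0)-(585,600))
e0,e1=(369+622/6,117),(369+585/6,217)
d=onz(b,e0,292)-onz(b,e1,292);print("edge yaw",np.degrees(np.arctan2(d[1],d[0])),onz(b,e0,292))
for yaw in (7,8.6,10):
    t=np.radians(yaw); n=np.array([-np.sin(t),np.cos(t),0]); yb=np.array([-np.cos(t),-np.sin(t),0])
    for MM in (M,): print(yaw,"head-mark: x",(H-MM)@n,"y",(H-MM)@yb,"z",H[2]-MM[2])
    # single view A: with head x=-17 plane through mark z200
    for p,um,uh in((a,(537.6,182.4),(514.75,181)),(b,(429.9,167.1),(409.7,165.5))):
        m=onz(p,um,200); o,dd=ray(p,uh); h=o+dd*(((m-17*n)-o)@n)/(dd@n); print("   single",m,"y",(h-m)@yb,"z",h[2]-200)
```

```text
mark [542.14473494 280.13851477 198.84112847] head [542.92623617 263.10187546 196.97518859]
len 63.54043678356228 yaw -170.7970199221757
len 63.255794829818946 yaw -170.6571175829075
edge yaw -170.79070421845867 [496.147633   266.74126759 292.        ]
7 head-mark: x -17.004891826406325 y 1.300567999524329 z -1.8659398827438451
   single [541.88447433 279.3495471  200.        ] y 1.1688541614477423 z -1.7562149425960456
   single [541.98575643 279.74395861 200.        ] y 1.5155144208852755 z -1.5215261040895598
8.6 head-mark: x -16.961947885024657 y 1.7748653737326048 z -1.8659398827438451
   single [541.88447433 279.3495471  200.        ] y 1.662398699876836 z -1.6876133813236152
   single [541.98575643 279.74395861 200.        ] y 2.0311262637465366 z -1.3252627275317082
10 head-mark: x -16.913520743241925 y 2.1887528908244622 z -1.8659398827438451
   single [541.88447433 279.3495471  200.        ] y 2.101150240127824 z -1.6067875023451563
   single [541.98575643 279.74395861 200.        ] y 2.4946346448572965 z -1.1012061818837537
```

The screw is +1.9 mm along y and -1.7 mm in z from the cross. The board yaw is 9.2°, and the head comes out 17.0 mm off the board, matching the text. Now over to the holder.

Emit:
arm_command(steps=[-0.1, -0.55, -0.13, -1, 100, -0.1, -0.55, -0.13, -1, 100, -0.1, -0.55, -0.13, -1, 100, -0.1, -0.55, -0.13, -1, 100, -0.1, -0.55, -0.13, -1, 100])

```text
time_s: 7.05
eef_pos: [542.3, 48.8, 308.1]
ee_rot: [-0.0, 0.173, 0.985, -0.0]
force: [-0.2, -0.4, 0.3]
grip_width: 1.003
```

Emit:
arm_command(steps=[-0.1, -0.55, -0.13, -1, 100, -0.1, -0.55, -0.13, -1, 100, -0.1, -0.55, -0.13, -1, 100, -0.1, -0.55, -0.13, -1, 100, -0.1, -0.55, -0.13, -1, 100])

```text
time_s: 7.68
eef_pos: [517.1, -88.6, 275.7]
ee_rot: [-0.0, 0.382, 0.924, -0.0]
force: [0.2, 0.6, -0.1]
grip_width: 1.0
```

Emit:
arm_command(steps=[-0.1, -0.55, -0.13, -1, 100, -0.1, -0.55, -0.13, -1, 100, -0.1, -0.55, -0.13, -1, 100, -0.1, -0.55, -0.13, -0.2, 100, 0, 0, 0, 0, 100])

```text
time_s: 8.3
eef_pos: [496.8, -198.7, 249.4]
ee_rot: [-0.001, 0.506, 0.862, -0.0]
force: [0.7, -0.2, -0.0]
grip_width: 1.0
```

Run:
```python
from h import *
import pickle
w=capture("wrist"); pickle.dump(w,open("wC.pkl","wb")); s=sense();print(s["eef_pos"],s["ee_rot"],s["joints"])
t=np.radians(119.2)
for X in [(41,40,150),(41,-40,150),(-35,28,80),(-35,-28,80)]:
    print(X,proj(w,(489+np.cos(t)*X[0]-np.sin(t)*X[1],-177+np.sin(t)*X[0]+np.cos(t)*X[1],X[2])).round(1))
cv2.imwrite("pics/i.png",w["frame"])
```

```text
[ 497.25700299 -197.67496693  249.86977195] [-5.42603425e-04  5.05647093e-01  8.62740237e-01  7.78237012e-05] [-5.97504167e-01  3.22982172e-01  1.43511705e+00  8.36834005e-05
  1.38458665e+00 -1.10805217e+00]
(41, 40, 150) [273.6 111.6]
(41, -40, 150) [388.  111.4]
(-35, 28, 80) [300.1 189.9]
(-35, -28, 80) [358.1 189.8]
```

View pics/i.png

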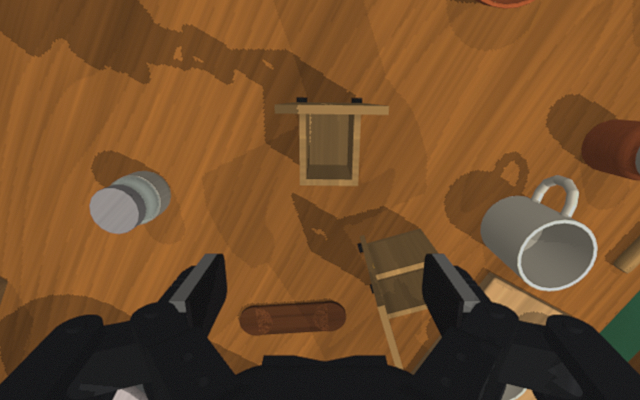

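The holder sits at (275–389, 104–186) and is well aligned, just about 5 px farther along tool +x than predicted. I'll refit from this view.

Run:
```python
from h import *
import pickle
from scipy.optimize import least_squares
w=pickle.load(open("wC.pkl","rb"))
g=cv2.cvtColor(w["frame"],cv2.COLOR_BGR2GRAY).astype(float)
for u in (285,375): print("rows 98..116 col",u,g[98:118,u-3:u+4].mean(1).round().astype(int))
for u in (310,330,350): print("rows 176..192 col",u,g[174:192,u-3:u+4].mean(1).round().astype(int))
A=[((41,40,150),(275,104.5)),((41,-40,150),(388.5,106.5)),((-35,28,80),(299.5,185.5)),((-35,-28,80),(358.5,185.5))]
def W(q,X): c,s=np.cos(q[2]),np.sin(q[2]); return (q[0]+c*X[0]-s*X[1],q[1]+s*X[0]+c*X[1],X[2])
r=least_squares(lambda q:np.concatenate([proj(w,W(q,X))-uv for X,uv in A]),[489,-177,2.08]); print(r.x,np.degrees(r.x[2]),r.fun.round(1))
```

```text
rows 98..116 col 285 [70 70 70 70 69 67 73 85 89 89 88 89 89 89 88 82 77 76 77 77]
rows 98..116 col 375 [101 100 100 100 100  97  81  87 117 128 127 126 126 127 127 128 116 100
  95  94]
rows 176..192 col 310 [ 65  66  65  64  66 109 126 125 124 125 125 109  95  96  96  97  96  96]
rows 176..192 col 330 [ 65  65  65  63  64  95 118 122 121 122 122 110  98  96  96  95  95  96]
rows 176..192 col 350 [ 80  81  83  83  83 100 122 128 127 128 129 117  99  90  91  92  92  92]
[ 487.16767934 -173.30126649    2.06797646] 118.48632350757785 [-0.6  0.2  0.9 -0.4  0.2 -0.1 -0.5  0.5]
```

Emit:
arm_command(steps=[0.03, 0.07, 0, -0.14, 100, 0, 0, -0.8, 0, 100, 0, 0, -0.8, 0, 100, 0, 0, -0.8, 0, 100, 0, 0, 0, 0, 100])

```text
time_s: 8.98
eef_pos: [498.5, -192.0, 128.5]
ee_rot: [-0.002, 0.51, 0.86, 0.0]
force: [0.3, -0.1, 1.1]
grip_width: 1.003
```

Emit:
arm_command(steps=[0, 0, -0.6, 0, 100, 0, 0, -0.6, 0, 100, 0, 0, -0.4, 0, 100, 0, 0, -0.15, 0, 100, 0, 0, 0, 0, 100])

```text
time_s: 9.6
eef_pos: [500.0, -193.7, 43.9]
ee_rot: [0.001, 0.51, 0.86, -0.0]
force: [-0.4, 0.6, -0.2]
grip_width: 1.001
```

Emit:
arm_command(steps=[0, 0, 0, 0, 60, 0, 0, 0, 0, 40, 0, 0, 0, 0, 40, 0, 0, 0, 0, 40, 0, 0, 0, 0, 40], grip_force=80)

```text
time_s: 10.22
eef_pos: [500.1, -194.0, 44.0]
ee_rot: [0.001, 0.51, 0.86, -0.0]
force: [-0.4, -0.5, 6.3]
grip_width: 0.64
```

Emit:
arm_command(steps=[0, 0, 0, 0, 40, 0, 0, 0, 0, 40, 0, 0, 0.2, 0, 40, 0, 0, 0.4, 0, 40, 0, 0, 0.4, 0, 40])

```text
time_s: 10.85
eef_pos: [499.1, -193.4, 93.5]
ee_rot: [-0.0, 0.51, 0.86, -0.0]
force: [-0.4, -0.1, -3.2]
grip_width: 0.646
```

Run:
```python
from h import *
import pickle
w=capture("wrist"); pickle.dump(w,open("wD.pkl","wb")); s=sense();print(s["time_s"],s["eef_pos"],s["ee_rot"],s["grip_width"],s["force"],s["wrist_torque"])
cv2.imwrite("pics/j.png",w["frame"])
```

```text
10.9 [ 500.20986202 -194.07995355   96.1511453 ] [ 1.79307647e-03  5.10174690e-01  8.60068928e-01 -9.22329870e-05] 0.6433902866036313 [ 2.38155537 -1.38863515  0.36545719] [-0.19900631 -0.23947747 -0.01567829]
```

View pics/j.png

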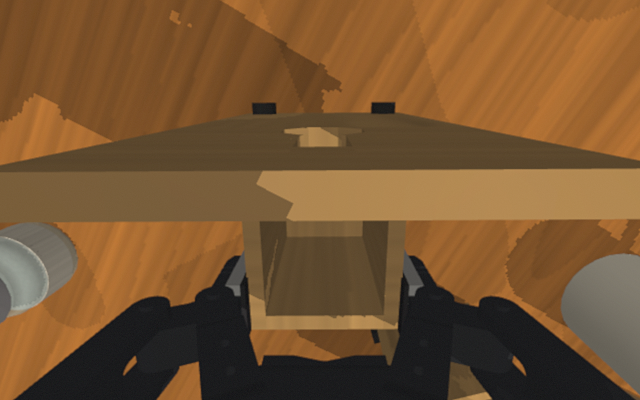

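The holder is firmly gripped at opening 0.643 (about 55 mm), with the keyhole, feet and rim all visible. I'll fit its pose in the hand from this view.

Run:
```python
from h import *
import pickle
from scipy.optimize import least_squares
from scipy.spatial.transform import Rotation as Ro
w=pickle.load(open("wD.pkl","rb"))
g=cv2.cvtColor(w["frame"],cv2.COLOR_BGR2GRAY).astype(float)
for u in (200,440): 
    d=np.diff(g[:,u-3:u+4].mean(1)); k=np.argsort(-abs(d[100:260]))[:6]+100; print(u,sorted(zip(k,d[k].round())))
pos=np.array([500.2,-194.1,96.15]); yaw=2*np.arctan2(.86007,.51017)
c,s=np.cos(yaw),np.sin(yaw); xt=np.array([c,s,0]); yt=np.array([-s,c,0])
def W(q,X):
    # q: dx,dy,dz(underside rel TCP),pitch(about y),yaw ; nominal 24,0,-44
    Y=Ro.from_euler('zyx',[q[4],q[3],0]).apply(np.array(X)-[0,0,65])+[q[0],q[1],q[2]+65]
    return pos+xt*Y[0]+yt*Y[1]+np.array([0,0,Y[2]])
Vs=[((41,20,150),168),((41,-20,150),168),((35,20,150),221),((35,-20,150),220.5)]
Ps=[((-35,28,80),(250,330)),((-35,-28,80),(400,328.5))]
def f(q): return np.concatenate([[proj(w,W(q,X))[1]-v for X,v in Vs]]+[proj(w,W(q,X))-uv for X,uv in Ps]+[np.array([q[2]+44])/.3])
r=least_squares(f,[24,0,-44,0,0]); print(r.x[:3],np.degrees(r.x[3:]),r.fun.round(1))
for n,X in {"hole":(41,0,103),"footL":(46.5,31,12),"footR":(46.5,-31,12)}.items(): print(n,proj(w,W(r.x,X)).round(1))
```

```text
200 [(np.int64(123), np.float64(-6.0)), (np.int64(169), np.float64(5.0)), (np.int64(170), np.float64(14.0)), (np.int64(171), np.float64(7.0)), (np.int64(220), np.float64(7.0)), (np.int64(221), np.float64(5.0))]
440 [(np.int64(120), np.float64(-17.0)), (np.int64(168), np.float64(26.0)), (np.int64(169), np.float64(36.0)), (np.int64(170), np.float64(10.0)), (np.int64(219), np.float64(-20.0)), (np.int64(220), np.float64(-11.0))]
[ 27.61677608   1.33607019 -44.62058013] [-0.64315076  0.02896901] [-1.2 -1.7  1.5  1.6 -1.1 -0.4  1.1  0.9 -2.1]
hole [325.2 124.6]
footL [261.3  96.6]
footR [387.8  96.4]
```

Run:
```python
from h import *
import pickle
from scipy.optimize import least_squares
from scipy.spatial.transform import Rotation as Ro
w=dict(pickle.load(open("wD.pkl","rb")))
pos=np.array([500.2,-194.1,96.15]); yaw=2*np.arctan2(.86007,.51017)
c,s=np.cos(yaw),np.sin(yaw); xt=np.array([c,s,0]); yt=np.array([-s,c,0])
piv=np.array([-24,0,66])
def W(q,X):
    Y=Ro.from_euler('y',q[2]).apply(np.array(X)-piv)+piv+[24+q[0],q[1],-44]
    return pos+xt*Y[0]+yt*Y[1]+np.array([0,0,Y[2]])+[q[3],q[4],q[5]]
Vs=[((41,20,150),169.5),((41,-20,150),169),((35,20,150),221),((35,-20,150),219.5),((41,0,113-10),131)]
Ps=[((-35,28,80),(250,330)),((-35,-28,80),(400,328.5))]
Ft=[((46.5,30,12),108),((46.5,-30,12),108)]
def f(q): return np.concatenate([[proj(w,W(q,X))[1]-v for X,v in Vs+Ft]]+[proj(w,W(q,X))-uv for X,uv in Ps]+[q[3:]/1.0,q[:2]/2])
r=least_squares(f,[0]*6); print(r.x.round(3),"pitch",np.degrees(r.x[2]),r.fun.round(1))
H=Ro.from_euler('y',r.x[2]).apply(np.array([41,0,103])-piv)+piv+[24+r.x[0],0,-44];print("hole rel TCP (tool x,_,z up)",H)
```

```text
[ 0.344  1.033  0.012 -0.268 -0.048 -3.627] pitch 0.6996364413682412 [ 0.2  0.5 -1.5 -0.2  1.7 -2.3 -2.4  0.9  1.5 -0.8  2.9 -0.3 -0.  -3.6
  0.2  0.5]
hole rel TCP (tool x,_,z up) [65.79107607  0.         58.2035489 ]
```

The picture was taken while the arm was still rising, which explains most of the z residual. Hole relative to TCP: 65.7 mm along tool x and 58.4 mm up, with about 0.7° of pitch. Now I'll carry the holder high to in front of the board.

Emit:
arm_command(steps=[0, 0, 0.8, 0, 40, 0, 0.2, 0.8, -0.9, 40, 0.1, 0.6, 0.4, -1, 40, 0.1, 0.6, 0, -1, 40, 0.1, 0.6, 0, -1, 40])

```text
time_s: 11.52
eef_pos: [514.1, -92.5, 192.7]
ee_rot: [-0.0, 0.65, 0.76, -0.0]
force: [0.7, -0.2, -3.7]
grip_width: 0.644
```

Emit:
arm_command(steps=[0.1, 0.6, 0, 0, 40, 0.1, 0.6, 0, 0, 40, 0.1, 0.6, 0, 0, 40, 0.1, 0.6, 0, 0, 40, 0.1, 0.6, 0, 0, 40])

```text
time_s: 12.15
eef_pos: [539.1, 57.5, 192.4]
ee_rot: [-0.0, 0.648, 0.761, -0.0]
force: [0.8, -0.8, -3.9]
grip_width: 0.645
```

Emit:
arm_command(steps=[0.1, 0.5, 0, 0, 40, 0.1, 0.5, 0, 0, 40, 0.1, 0.4, 0, 0, 40, 0, 0, 0, 0, 40, 0, 0, 0, 0, 40])

```text
time_s: 12.78
eef_pos: [554.2, 126.0, 192.6]
ee_rot: [-0.0, 0.649, 0.761, -0.0]
force: [0.5, -0.7, -4.2]
grip_width: 0.645
```

```bash
cat > st.py <<'E'
from h import *
s=sense(); q=s["ee_rot"]; p=np.array(s["eef_pos"]); yaw=2*np.arctan2(q[2],q[1]); 
t=np.radians(9.2); n=np.array([-np.sin(t),np.cos(t)]); yb=np.array([-np.cos(t),-np.sin(t)])
hx=np.array([np.cos(yaw),np.sin(yaw)]); h=p[:2]+65.7*hx
S=np.array([540.1,279.4]); d=h-S
F=np.array(s["force"])
print("t %.2f"%s["time_s"],"TCP",p.round(1),"yaw %.2f"%np.degrees(yaw),"hole vs screw: x %.1f y %.1f z %.1f"%(d@n,d@yb,p[2]+58.4-198.3))
print("F n %.1f yb %.1f z %.1f"%(F[:2]@n,F[:2]@yb,F[2]),"M",np.round(s["wrist_torque"],2),"grip %.3f"%s["grip_width"],"q6 %.2f"%s["joints"][5])
E
python3 st.py
```

```text
t 12.78 TCP [554.2 126.  192.6] yaw 99.13 hole vs screw: x -88.0 y 10.5 z 52.7
F n -0.8 yb -0.4 z -4.2 M [-0.13  0.01 -0.03] grip 0.645 q6 -0.14
```

Emit:
arm_command(steps=[0.1, 0.02, -0.5, 0, 40, 0.11, 0.01, -0.55, 0, 40, -0.09, 0.55, 0, 0, 40, -0.1, 0.6, 0, 0, 40, 0, 0, 0, 0, 40])

```text
time_s: 13.4
eef_pos: [555.0, 186.2, 140.3]
ee_rot: [-0.0, 0.648, 0.762, -0.0]
force: [-0.5, -0.5, -3.7]
grip_width: 0.643
```

Emit:
arm_command(steps=[0, 0, 0, 0, 40, 0, 0, 0, 0, 40])

```text
time_s: 13.65
eef_pos: [555.6, 184.4, 140.3]
ee_rot: [0.0, 0.649, 0.761, -0.0]
force: [-0.1, 0.4, -4.6]
grip_width: 0.647
```

```bash
python3 st.py
python3 - <<'E'
from h import *
for n in("top","side"):
    p=capture(n); print(n,proj(p,(540,270,200)).round(),proj(p,(547,235,210)).round())
    c=proj(p,(545,245,215)).round().astype(int); cv2.imwrite(f"pics/k_{n}.png",cv2.resize(p["frame"][c[1]-40:c[1]+40,max(c[0]-50,0):c[0]+50],None,fx=6,fy=6,interpolation=cv2.INTER_CUBIC)); print(c)
E
```

```text
t 13.65 TCP [555.6 184.4 140.3] yaw 99.07 hole vs screw: x -30.5 y -0.2 z 0.4
F n 0.4 yb 0.0 z -4.6 M [-0.14 -0.02  0.  ] grip 0.647 q6 -0.04
top [157. 212.] [171. 209.]
[166 209]
side [281. 302.] [285. 286.]
[283 288]
```

View pics/k_top.png

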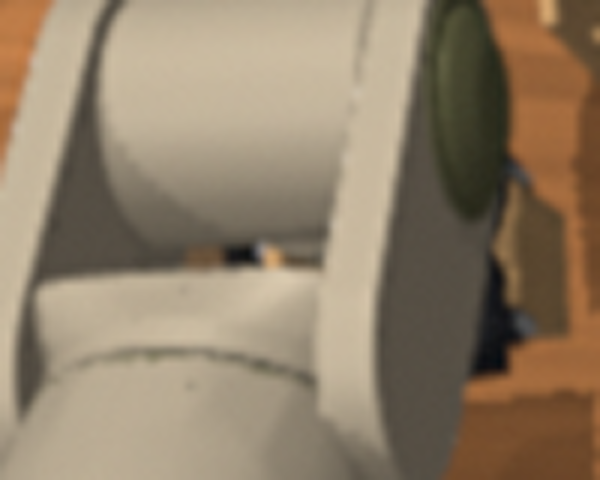

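The arm hides the screw from above, but nothing is touching and the position errors are under 0.5 mm. I'll advance slowly and feel for the head.

Emit:
arm_command(steps=[-0.016, 0.1, 0, 0, 40, -0.016, 0.1, 0, 0, 40, -0.008, 0.05, 0, 0, 40, 0, 0, 0, 0, 40, 0, 0, 0, 0, 40])

```text
time_s: 14.38
eef_pos: [553.3, 197.9, 140.3]
ee_rot: [-0.0, 0.648, 0.761, -0.0]
force: [0.8, -0.8, -3.4]
grip_width: 0.647
```

```bash
python3 st.py
```

```text
t 14.38 TCP [553.3 197.9 140.3] yaw 99.15 hole vs screw: x -16.9 y -0.1 z 0.4
F n -0.9 yb -0.6 z -3.4 M [-0.21  0.01 -0.05] grip 0.647 q6 -0.02
```

Emit:
arm_command(steps=[-0.006, 0.04, 0, 0, 40, 0, 0, 0, 0, 40, -0.006, 0.04, 0, 0, 40, 0, 0, 0, 0, 40, 0, 0, 0, 0, 40])

```text
time_s: 15.0
eef_pos: [552.8, 201.9, 140.3]
ee_rot: [0.0, 0.648, 0.761, -0.0]
force: [1.1, -0.2, -3.1]
grip_width: 0.645
```

```bash
python3 st.py
```

```text
t 15.00 TCP [552.8 201.9 140.3] yaw 99.15 hole vs screw: x -12.8 y -0.2 z 0.4
F n -0.4 yb -1.1 z -3.1 M [-0.1  -0.04  0.06] grip 0.645 q6 -0.01
```

Emit:
arm_command(steps=[-0.005, 0.03, 0, 0, 40, 0, 0, 0, 0, 40, -0.005, 0.03, 0, 0, 40, 0, 0, 0, 0, 40, 0, 0, 0, 0, 40])

```text
time_s: 15.62
eef_pos: [552.3, 204.9, 140.3]
ee_rot: [0.0, 0.648, 0.761, -0.0]
force: [0.5, -0.9, -4.5]
grip_width: 0.646
```

```bash
python3 st.py
```

```text
t 15.62 TCP [552.3 204.9 140.3] yaw 99.15 hole vs screw: x -9.8 y -0.2 z 0.4
F n -1.0 yb -0.4 z -4.5 M [-0.15 -0.01  0.  ] grip 0.646 q6 -0.00
```

Emit:
arm_command(steps=[-0.003, 0.02, 0, 0, 40, 0, 0, 0, 0, 40, 0, 0, 0, 0, 40])

```text
time_s: 16.0
eef_pos: [552.2, 205.6, 140.3]
ee_rot: [0.0, 0.649, 0.761, -0.0]
force: [0.2, -4.2, -4.5]
grip_width: 0.644
```

```bash
python3 st.py
```

```text
t 16.00 TCP [552.2 205.6 140.3] yaw 99.13 hole vs screw: x -9.1 y -0.2 z 0.4
F n -4.2 yb 0.5 z -4.5 M [-0.69 -0.07 -0.06] grip 0.644 q6 -0.00
```

Contact of about 4 N at nominal x≈-9.1 fits the washer face, so the head is through the hole. I'll press on gently.

Emit:
arm_command(steps=[-0.003, 0.02, 0, 0, 40, 0, 0, 0, 0, 40, -0.003, 0.02, 0, 0, 40, 0, 0, 0, 0, 40, 0, 0, 0, 0, 40])

```text
time_s: 16.62
eef_pos: [551.9, 207.4, 140.2]
ee_rot: [0.0, 0.649, 0.761, -0.0]
force: [0.6, -6.4, -4.2]
grip_width: 0.642
```

```bash
python3 st.py
```

```text
t 16.62 TCP [551.9 207.4 140.2] yaw 99.13 hole vs screw: x -7.3 y -0.2 z 0.3
F n -6.4 yb 0.4 z -4.2 M [-0.93 -0.1  -0.02] grip 0.642 q6 0.00
```

Emit:
arm_command(steps=[-0.003, 0.02, 0, 0, 40, 0, 0, 0, 0, 40, 0, 0, 0, 0, 40])

```text
time_s: 17.0
eef_pos: [551.7, 208.2, 140.2]
ee_rot: [0.0, 0.649, 0.761, -0.001]
force: [0.5, -8.1, -4.7]
grip_width: 0.647
```

```bash
python3 st.py
```

```text
t 17.00 TCP [551.7 208.2 140.2] yaw 99.13 hole vs screw: x -6.5 y -0.2 z 0.3
F n -8.0 yb 0.8 z -4.7 M [-1.13 -0.16 -0.06] grip 0.647 q6 0.00
```

Emit:
arm_command(steps=[-0.003, 0.02, 0, 0, 40, -0.003, 0.02, 0, 0, 40, 0, 0, 0, 0, 40, 0, 0, 0, 0, 40])

```text
time_s: 17.5
eef_pos: [551.5, 209.7, 140.2]
ee_rot: [0.001, 0.649, 0.761, -0.001]
force: [-0.1, -10.7, -3.5]
grip_width: 0.647
```

```bash
python3 st.py
```

```text
t 17.50 TCP [551.5 209.7 140.2] yaw 99.12 hole vs screw: x -5.0 y -0.2 z 0.3
F n -10.6 yb 1.8 z -3.5 M [-1.42 -0.04  0.02] grip 0.647 q6 0.01
```

10.6 N puts the plate's back about 5.6 mm from the board. Drawing down.

Emit:
arm_command(steps=[0, 0, -0.06, 0, 40, 0, 0, -0.06, 0, 40, 0, 0, -0.04, 0, 40, 0, 0, 0, 0, 40])

```text
time_s: 18.0
eef_pos: [552.4, 209.7, 133.1]
ee_rot: [0.001, 0.649, 0.761, 0.0]
force: [2.1, -10.8, 0.3]
grip_width: 0.643
```

```bash
python3 st.py
```

```text
t 18.00 TCP [552.4 209.7 133.1] yaw 99.08 hole vs screw: x -5.1 y -1.1 z -6.8
F n -11.0 yb -0.3 z 0.3 M [-1.28 -0.38 -0.16] grip 0.643 q6 0.01
```

Emit:
arm_command(steps=[0, 0, -0.06, 0, 40, 0, 0, -0.06, 0, 40, 0, 0, -0.04, 0, 40, 0, 0, 0, 0, 40])

```text
time_s: 18.5
eef_pos: [552.5, 209.7, 125.2]
ee_rot: [0.001, 0.649, 0.761, 0.0]
force: [2.8, -11.5, -0.3]
grip_width: 0.644
```

```bash
python3 st.py
```

```text
t 18.50 TCP [552.5 209.7 125.2] yaw 99.08 hole vs screw: x -5.1 y -1.2 z -14.7
F n -11.8 yb -0.9 z -0.3 M [-1.25 -0.39 -0.22] grip 0.644 q6 0.01
```

Emit:
arm_command(steps=[0, 0, -0.06, 0, 40, 0, 0, -0.06, 0, 40, 0, 0, -0.04, 0, 40, 0, 0, 0, 0, 40])

```text
time_s: 19.0
eef_pos: [552.5, 209.7, 117.2]
ee_rot: [0.001, 0.649, 0.761, 0.0]
force: [2.9, -12.0, -0.3]
grip_width: 0.645
```

```bash
python3 st.py
```

```text
t 19.00 TCP [552.5 209.7 117.2] yaw 99.08 hole vs screw: x -5.1 y -1.3 z -22.7
F n -12.3 yb -1.0 z -0.3 M [-1.26 -0.35 -0.24] grip 0.645 q6 0.01
```

Emit:
arm_command(steps=[0, 0, -0.03, 0, 40, 0, 0, 0, 0, 40, 0, 0, 0, 0, 40])

```text
time_s: 19.38
eef_pos: [552.6, 209.7, 115.8]
ee_rot: [0.002, 0.649, 0.761, 0.0]
force: [2.3, -12.6, 1.3]
grip_width: 0.646
```

```bash
python3 st.py
```

```text
t 19.38 TCP [552.6 209.7 115.8] yaw 99.08 hole vs screw: x -5.1 y -1.3 z -24.1
F n -12.8 yb -0.3 z 1.3 M [-1.26 -0.31 -0.17] grip 0.646 q6 0.01
```

Emit:
arm_command(steps=[0, 0, -0.02, 0, 40, 0, 0, 0, 0, 40, 0, 0, 0, 0, 40])

```text
time_s: 19.75
eef_pos: [552.6, 209.7, 114.9]
ee_rot: [0.002, 0.649, 0.761, 0.0]
force: [1.7, -12.4, 1.6]
grip_width: 0.639
```

```bash
python3 st.py
```

```text
t 19.75 TCP [552.6 209.7 114.9] yaw 99.08 hole vs screw: x -5.1 y -1.3 z -25.0
F n -12.5 yb 0.3 z 1.6 M [-1.27 -0.32 -0.17] grip 0.639 q6 0.01
```

Emit:
arm_command(steps=[0, 0, -0.02, 0, 40, 0, 0, 0, 0, 40, 0, 0, 0, 0, 40])

```text
time_s: 20.12
eef_pos: [552.6, 209.7, 113.9]
ee_rot: [0.002, 0.649, 0.761, 0.0]
force: [2.2, -12.3, 0.7]
grip_width: 0.645
```

```bash
python3 st.py
```

```text
t 20.12 TCP [552.6 209.7 113.9] yaw 99.08 hole vs screw: x -5.1 y -1.3 z -26.0
F n -12.4 yb -0.2 z 0.7 M [-1.28 -0.29 -0.15] grip 0.645 q6 0.01
```

No hard stop, and z is at nominal. I'll back off to see whether the plate springs out to 9 mm, which would show the head in the seat, or is held at 6.5 mm on the ridge.

Emit:
arm_command(steps=[0.003, -0.02, 0, 0, 40, 0.003, -0.02, 0, 0, 40, 0, 0, 0, 0, 40, 0, 0, 0, 0, 40])

```text
time_s: 20.62
eef_pos: [552.6, 208.4, 113.6]
ee_rot: [0.001, 0.649, 0.761, 0.001]
force: [2.4, -7.0, -0.5]
grip_width: 0.643
```

```bash
python3 st.py
```

```text
t 20.62 TCP [552.6 208.4 113.6] yaw 99.09 hole vs screw: x -6.4 y -1.1 z -26.3
F n -7.3 yb -1.2 z -0.5 M [-0.61 -0.24 -0.18] grip 0.643 q6 0.00
```

Emit:
arm_command(steps=[0.003, -0.02, 0, 0, 40, 0, 0, 0, 0, 40, 0, 0, 0, 0, 40])

```text
time_s: 21.0
eef_pos: [552.6, 207.6, 113.5]
ee_rot: [0.001, 0.649, 0.761, 0.001]
force: [2.9, -6.4, -0.6]
grip_width: 0.642
```

```bash
python3 st.py
```

```text
t 21.00 TCP [552.6 207.6 113.5] yaw 99.10 hole vs screw: x -7.2 y -1.0 z -26.4
F n -6.8 yb -1.8 z -0.6 M [-0.61 -0.27 -0.09] grip 0.642 q6 0.00
```

Emit:
arm_command(steps=[0.003, -0.02, 0, 0, 40, 0, 0, 0, 0, 40, 0, 0, 0, 0, 40])

```text
time_s: 21.38
eef_pos: [552.5, 206.9, 113.2]
ee_rot: [0.0, 0.649, 0.761, 0.001]
force: [2.5, -6.4, -1.6]
grip_width: 0.645
```

```bash
python3 st.py
```

```text
t 21.38 TCP [552.5 206.9 113.2] yaw 99.12 hole vs screw: x -7.9 y -0.7 z -26.7
F n -6.7 yb -1.5 z -1.6 M [-0.43 -0.3  -0.2 ] grip 0.645 q6 0.00
```

Emit:
arm_command(steps=[0.003, -0.02, 0, 0, 40, 0, 0, 0, 0, 40, 0, 0, 0, 0, 40])

```text
time_s: 21.75
eef_pos: [552.5, 206.6, 113.3]
ee_rot: [0.0, 0.649, 0.761, 0.001]
force: [3.1, 4.3, 2.2]
grip_width: 0.645
```

```bash
python3 st.py
```

```text
t 21.75 TCP [552.5 206.6 113.3] yaw 99.14 hole vs screw: x -8.2 y -0.7 z -26.6
F n 3.7 yb -3.7 z 2.2 M [ 0.53 -0.28 -0.31] grip 0.645 q6 -0.00
```

The force reversed at nominal -8.2 (true about -9 mm), so the head is in its seat and holding the plate. I'll relax the small residual loads and release.

Emit:
arm_command(steps=[0.01, 0.01, 0, 0, 40, 0, 0, 0, 0, 40, 0, 0, 0, 0, 40], grip_force=30)

```text
time_s: 22.12
eef_pos: [552.5, 206.7, 113.1]
ee_rot: [-0.0, 0.648, 0.761, 0.0]
force: [-0.1, 3.3, 4.9]
grip_width: 0.642
```

```bash
python3 st.py
```

```text
t 22.12 TCP [552.5 206.7 113.1] yaw 99.16 hole vs screw: x -8.1 y -0.6 z -26.8
F n 3.3 yb -0.5 z 4.9 M [0.66 0.14 0.04] grip 0.642 q6 -0.00
```

Emit:
arm_command(steps=[0, 0, 0, 0, 68, 0, 0, 0, 0, 72, 0, 0, 0, 0, 80, 0, 0, 0, 0, 95, 0, 0, 0, 0, 95])

```text
time_s: 22.75
eef_pos: [552.6, 206.4, 112.7]
ee_rot: [-0.0, 0.648, 0.761, -0.0]
force: [0.3, 0.5, -0.1]
grip_width: 0.951
```

```bash
python3 st.py
python3 - <<'E'
from h import *
w=capture("wrist"); cv2.imwrite("pics/l.png",w["frame"])
E
```

```text
t 22.75 TCP [552.6 206.4 112.7] yaw 99.15 hole vs screw: x -8.4 y -0.7 z -27.2
F n 0.4 yb -0.4 z -0.1 M [-0.03 -0.04  0.01] grip 0.951 q6 -0.00
```

View pics/l.png

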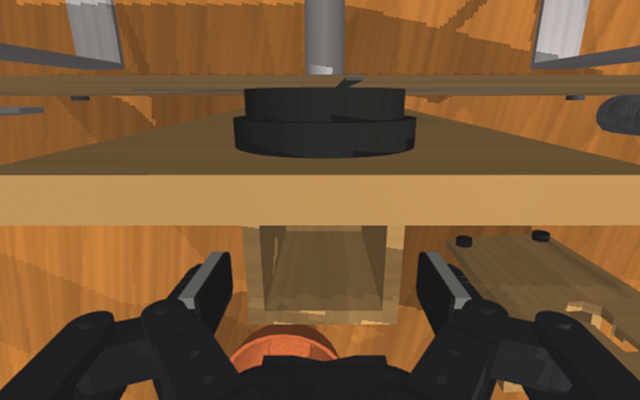

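The holder hangs level with the washer visible behind the plate, and the fingers are clear on both sides. Next I'll rise straight up, step away and check.

Emit:
arm_command(steps=[0, 0, 0.3, 0, 95, 0, 0, 0.5, 0, 95, 0, 0, 0.7, 0, 95, 0, 0, 0.8, 0, 95, 0.1, -0.5, 0.5, 0, 95])

```text
time_s: 23.42
eef_pos: [557.6, 182.2, 256.1]
ee_rot: [0.001, 0.648, 0.762, 0.001]
force: [0.3, -0.3, 0.8]
grip_width: 0.949
```

Emit:
arm_command(steps=[0.1, -0.7, 0, 0, 95, 0.1, -0.7, 0, 0, 95, 0.1, -0.7, 0, 0, 95, 0, -0.7, 0, 0, 95, 0, 0, 0, 0, 95])

```text
time_s: 24.05
eef_pos: [572.7, 39.6, 253.8]
ee_rot: [0.001, 0.65, 0.76, 0.0]
force: [0.5, 0.3, 0.0]
grip_width: 0.95
```

```bash
python3 st.py
python3 - <<'E'
from h import *
import pickle
a=capture("top"); pickle.dump(a,open("wT.pkl","wb"))
# predicted plate top corners (back 9 mm off the board, seat at screw axis; top 22 mm above seat) 
t=np.radians(9.2); n=np.array([-np.sin(t),np.cos(t),0]); yb=np.array([-np.cos(t),-np.sin(t),0]); S=np.array([540.1,279.4,198.3])
Q=lambda X:S+n*(X[0])+yb*X[1]+np.array([0,0,X[2]])
x0,y0=120,150
im=cv2.resize(a["frame"][y0:y0+110,x0:x0+100],None,fx=5,fy=5,interpolation=cv2.INTER_CUBIC)
for X in [(-9,40,22),(-9,-40,22),(-85,28,-48),(-85,-28,-48)]:
    c=proj(a,Q(X)); print(X,c.round(1)); cv2.circle(im,tuple(int(v) for v in (c-[x0,y0]+.5)*5),4,(0,0,255),1)
cv2.imwrite("pics/m.png",im)
E
```

```text
t 24.05 TCP [572.7  39.6 253.8] yaw 98.98 hole vs screw: x -176.3 y 5.9 z 113.9
F n 0.2 yb -0.6 z 0.0 M [ 0.03 -0.03  0.04] grip 0.950 q6 -0.29
(-9, 40, 22) [153.8 225.9]
(-9, -40, 22) [153.8 193.1]
(-85, 28, -48) [195.3 222.8]
(-85, -28, -48) [194.8 201.3]
```

View pics/m.png

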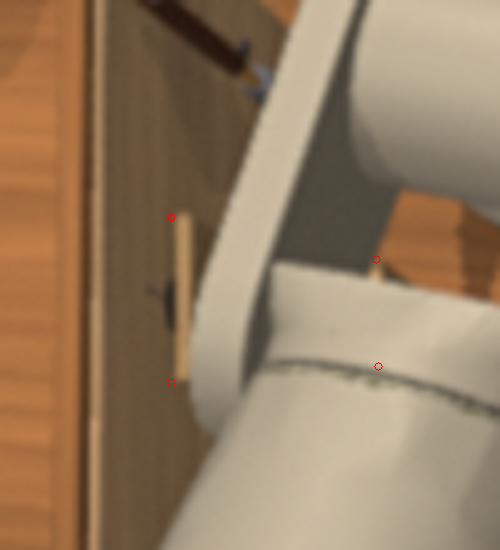

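The plate hangs where predicted: the circled back corners at crop (172,217) and (172,382) are within about 1 px of the plate's edge, which is square to the board. The robot is clear, so I'm handing in.

```bash
python3 -c "
from h import *
print(finish_job(), sense()['time_s'])"
```

```text
the job is handed in; nothing more can be done
the job is handed in; nothing more can be done
```

The holder is hanging on the screw, let go and upright, and the job was handed in at about 24 s of the 67 s allowed. `finish_job()` gives no verdict, so that rests on my own checks.

**What I did**
- **Holder:** I took the nearest of the four look-alikes and gripped it across its 56 mm width, 24 mm in front of the pocket centre.
- **Screw:** two wrist-camera views put it +1.9 mm along y and -1.7 mm in z from the cross, with the board turned 9.2°.
- **Hanging:** the head went through the hole without touching it. The washer met the plate at about 4 N, and I pressed to about 11 N and drew the holder down about 26 mm. The pressing force peaked at about 13 N.

**Last checks**
- **Seat:** backing off, the force followed the washer out and reversed at about 9 mm from the board. A head caught on the ridge would have stopped the plate at 6.5 mm.
- **Let go:** after opening, the tool force was about 0 N, and the last wrist picture showed the holder level with the fingers clear on both sides.
- **Position:** the final top view put the plate's top edge about 1 px (about 2 mm, the camera calibration error) from the predicted pose, square to the board.

**What disagreed or was not checked**
- The commanded draw-down ended 1–2 mm past the nominal 25 mm. I put this down to the fitted hole height and slack in the seat.
- The arm hid part of the final top view, so the front of the pocket was not seen there.
- I did not measure the bystanders again at the end.
- Two wrist views missed the screw, and I viewed 12 pictures, two over the budget of 10.

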